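# Nip a freshly glued lino block in the bench press

## Robot

A 6-joint arm with a two-finger parallel gripper is mounted at the origin on a cart in front of the work surface, level with it; the furniture and walls round the work are solid. World frame = base frame: x ahead of the robot, y to its left, z up, the work surface at z = 0. Lengths are in m, angles in degrees, forces in N, time in s.
With the tool pointing down it reaches from about 0.325 to 0.9 m from the base axis. Payload 6.1 kg.
Tool frame: the origin (TCP) lies at the very end of the fingers, on their centre line; the grasp point (between the pads) lies 19 mm behind it; z points along the fingers, y is the line along which they close (so a half turn about z gives the same grasp; the last joint's range is limited). The gripper opens to 87 mm and grips with 3 to 60 N. Pads are 19 mm wide; open, the fingers measure 117 mm over their backs; the gripper's body (75 mm by 190 mm) begins 51 mm behind the grasp point.
Start: joints at [66.457, 12.628, 87.462, -0, 79.91, -7.225], TCP at [0.176, 0.6, 0.223] pointing down, gripper open.
Joint ranges: [-170.65, 170.65], [-52.31, 119.04], [5.05, 147.46], [-71.25, 251.25], [11.57, 151.72], [-153.62, 153.62]. Speed limits (degrees/s): [147.25, 147.25, 172.46, 180, 180, 180].

## Interface

Orientations are given as a 3x3 rotation matrix whose columns are the frame's x, y, z axes.
In Python, from rig import readout, optics, finish_job gives the robot as it stands.
- The arm moves only by the tool apply_moves, never from a script. Its argument "deltas" is a list of rows, each a list of 6 numbers: the shift along the tool's x, y, z in mm, then the turn, a rotation vector about the tool's x, y, z in rad. A call has 1 to 8 rows; each row shifts and turns the commanded pose from where the row before left it, along the tool's axes as they then stand; what a row does not reach is not made up. A row lasts 1/8 s, in which the tool goes at most 62.5 mm and 10.7 degrees, less where a joint would pass 70% of its speed; a pose out of reach is approached as far as the arm can. A call with a gripper value outside its range is refused whole. "jaw" is the closure, from 0 (fully open) to 1 (shut), set as the call begins (left out, the last holds). The fingers move at their own pace and stop on an object; "force" is the grip in N (left out, the last holds). Time passes only in rows, so rows that do not move let the fingers close. It gives the time, the measured TCP pose, the force, the opening and the grip force at its end, in the units of the state.
- readout.get_state(): the state, without advancing time (a new reading comes with each control period).
- optics.read_camera(name): name is "scene" or "side" or "wrist"; returns (picture, depth): 384x512x3 uint8, red, green, blue; 384x512 float32, m along the optical axis (not along the pixel's ray), 0 where there is no reading.
- optics.calibration(name): a dict with "vertical_fov" (degrees; the focal length in pixels is half the picture's height over the tangent of half this angle, whatever the lens; pixels are square), "cx", "cy" (the principal point, pixels), "pose" (4x4, takes a point from camera to world coordinates). Camera axes: x right, y down, z forward; pixel columns grow to the right and rows downward; lengths in m; the calibration is good to about 2 mm. A picture is of the moment at which its call begins: read the wrist's pose just before it. calibration takes no time and is no camera call; for the wrist camera it gives the pose at the moment of the call.
- finish_job(): hands the job in; it is judged then, once.
The state is a dict: "clock": time; "joint_positions": joint angles; "joint_vel": joint speeds; "tau": joint torques, N m; "ee_pos": TCP position; "orientation": TCP orientation; "wrist_force": force on the tool from outside, world axes, zero at the start; "moment": the same for the moment, N m; "gripper_width": opening from 0.0 (shut) to 1.0 (fully open); "finger_force": force on a finger pad.
Only numpy, scipy, OpenCV 4.12 (cv2) and the standard library are available. Lean on these libraries where they do the work, as an engineer would, in place of code of your own. Each camera call takes 0.05 s, during which the arm holds its last target. There are 200 camera calls.

## Task

The lino has just been glued to its wooden mount and needs pressing: with the red safety catch still on, slide the tray that carries the block in under the press by its brass knob until you feel it come fully home against the stop. Then flip the red catch up out of the lever's way, and pull the lever forward and down until the platen bears firmly on the block. Finish still holding the lever down, because a spring lifts it as soon as you let go and the glue must grab under pressure; leave the glue stick, the ink roller and the red-handled printing pad where they are.

Things in the scene. Friction and masses are not known exactly. Their poses are not given: they have to be found in the camera images.
- press: Fixed bench press of dark blue-green iron. Origin on the table under the platen's middle; x from its open front to the column behind, y left, z up. Base 245 x 150 mm, its top (the bed) 23 mm up; head 80 mm wide, 116 to 186 mm up, front face at x -30. Two rails 10 mm high along x guide the tray with 1.5 mm play a side. Lever on the right (-y) of the head, catch on top of it.
- platen: Steel plate 90 (x) x 80 (y) x 15 mm with a felt face below, on a square ram under the head. Origin at the middle of its underside, 70 mm above the table when up, 20 mm above the block. The lever drives it straight down by 16 mm per radian.
- lever (a joint): Lever angle (rad), about the press's y axis: 0 parked, leaning 15 degrees back; grows as the grip is pulled forward (press -x) and down; the platen meets the block near 1.25. The return spring asks for about 2 N at the grip at first, 4 N at 1.25; each further newton there puts about 10 N on the block. With the catch on it soon comes to a stop (about 0.04). It never stays down by itself.
- lever_axle (a point): Point on the lever's axis, in the plane of its shank, 152 mm above the table, 20 mm behind and 70 mm to the right of the press origin. The shank is a steel rod 14 mm thick.
- lever_grip (a point): Middle of the lever's dark wooden grip: a round bar 20 mm thick and 86 mm long that lies along the press's y axis (level) and sticks out to the right of the shank's end; 165 mm from the axle (seen along y). The shank is 43 mm to the left (+y) of this point. The bar can turn between gripping fingers.
- catch (a joint): Safety catch (rad): 0 on, with the red bar lying level in its steel saddle, across in front of the lever; grows to 1.4 as the tab is pushed over to the left (press +y) and the bar swings up out of the lever's way. The lever is free from about 0.7. Stiff enough to stay where it is left; it takes about 5 N at the tab.
- catch_tab (a point): Middle of the top edge of the catch's red thumb tab: a plate 18 mm wide (press x), 7 mm thick (y), standing up 44 mm above the catch's pivot when the catch is on.
- catch_pivot (a point): The catch's pivot, axis along press x, 206 mm above the table and 20 mm above the top of the head; the cheeks that carry it end 2 mm above this point; the saddle 60 mm to its right ends 12 mm above it. The red bar runs from here 116 mm to the right (-y) when the catch is on.
- galley: Shallow aluminium tray, 180 (x) x 100 (y) x 10 mm, loose, lying on the bed between the rails and part way out at the front; wooden strips in it hold the block with 1 to 2 mm of play. Origin on its underside, 80 mm behind its far end; same axes as the press. Mass 0.2 to 0.4 kg; it slides at about 2 to 4 N, more if pressed down.
- galley_knob (a point): Top of the tray's upright brass knob, 20 mm thick and 40 mm high, on the tray's front end, 86 mm in front of the tray's origin; its foot is 4 mm above the bed.
- galley_nose (a point): Middle of the tray's far edge (press +x end), 6 mm above the bed. It must come up against stop_face.
- stop_face (a point): Middle of the near face of the brass register stop, a fixed bar between the rails under the platen, hard to see from above; 6 mm above the bed; its x axis points the way the tray goes in. Where it is clamped along the bed differs from job to job by about 12 mm.
- lino_block: Wooden mount with a dark grey lino face on top, 70 (x) x 62 (y) x 23 mm, loose in the tray; origin at the middle of its underside, 4 mm above the bed.
- glue_stick: White and blue glue stick standing upright, 24 mm thick, 92 mm high, to the left of the press; origin under it. Leave it.
- brayer: Black ink roller lying flat, 159 x 95 x 36 mm, handle towards the robot, to the right of the press; origin at the middle of its underside. Leave it.
- baren: Printing pad (baren) standing up: black round foot 70 mm across, red handle, 118 mm high, to the left of the press beyond the glue stick; origin under it. Leave it.
Mind the look-alikes: they are no part of the job. What is shaped like the lino_block but turquoise or white is not meant.

How it is judged (in metres and radians):
On the way, in this order (a step that is already met when the one before it is completed fails the run):
1. the tray is fully home against the stop, the safety catch still on (x of galley_nose in the frame of stop_face between -0.0022 and 0.0022 m and value of joint catch below 0.4 rad), for 0.2 s.
2. the safety catch is flipped up out of the lever's way, the tray still home (x of galley_nose in the frame of stop_face between -0.0022 and 0.0022 m and value of joint catch above 0.9 rad), for 0.1 s.
3. the lever is pulled down and the platen bears firmly on the block (all of step 2 and horizontal distance between lino_block and galley_nose below 0.05 m and contact force between platen and lino_block above 25 N and value of joint lever above 1.1 rad and contact force between any of the fingers, the arm and lever above 2 N), for 0.2 s.
At the end, for the whole second after the job is handed in: The robot still holds the lever (over 2 N) and it stands still past 1.1 rad; the platen presses the block with over 25 N; the block lies in its place in the tray, the tray's far edge is within 2.2 mm of the stop, and the catch is flipped up (over 0.9 rad) (all of step 3 and velocity of joint lever between -0.05 and 0.05 rad/s); the arm keeps its last pose, push and grip.
It fails at once if the glue stick is moved by more than 20 mm (distance of glue_stick from where it was at the start of the episode above 0.02 m).
It fails at once if the ink roller is moved by more than 20 mm (distance of brayer from where it was at the start of the episode above 0.02 m).
It fails at once if the printing pad is moved by more than 20 mm (distance of baren from where it was at the start of the episode above 0.02 m).
It also fails if it takes over 58 s, if anything falls off the work surface, if the arm or the gripper's body presses on something with over 40 N, if the wrist force passes 120 N, or if a joint passes its speed limit or range.

## Working session

There is one attempt and no reset: what is moved stays moved. The work goes in short steps, Python scripts to look and compute and a tool call to move; the robot and the scene stay as the last step left them, time stands still between calls to the robot, and variables do not carry over. Pictures are saved under pics/ and viewed, at most 10 in all, crops included, and the job is handed in when it is done.

Besides the shell and the picture viewer there is one more tool, called after "Emit:" by a JSON object that holds its "api" and its "payload". apply_moves: Moves the arm, as the interface text tells. Its arguments: {"type":"object","properties":{"deltas":{"type":"array","items":{"type":"array","items":{"type":"number"}}},"jaw":{"type":"number"},"force":{"type":"number"}},"required":["deltas"]}

```bash
ls; mkdir -p pics
python3 - <<'E'
from rig import readout, optics
import cv2, numpy as np
s=readout.get_state(); print(s)
for n in ("scene","side"):
    c=optics.calibration(n); p,d=optics.read_camera(n)
    print(n,c); np.savez(f"{n}0.npz",p=p,d=d,pose=c["pose"],f=192/np.tan(np.radians(c["vertical_fov"]/2)),c=(c["cx"],c["cy"]))
    cv2.imwrite(f"pics/{n}0.png",p[:,:,::-1])
E
```

```text
pics
{'clock': 0.0, 'joint_positions': array([ 6.64565905e+01,  1.26737657e+01,  8.75252935e+01, -1.74282264e-03,
        7.99106661e+01, -7.22560803e+00]), 'joint_vel': array([ 0.09273801,  0.02189044,  0.01614676, -0.07113359, -0.0839206 ,
        0.01403935]), 'tau': array([ 1.53791629e-03, -4.94602740e+01, -3.87386262e+01,  7.01083126e-02,
        5.72137465e-02, -1.64494986e-04]), 'ee_pos': array([0.17537401, 0.59924634, 0.22145757]), 'orientation': array([[-9.59719471e-01,  2.80959058e-01, -7.37506498e-04],
       [ 2.80959946e-01,  9.59717867e-01, -1.76761398e-03],
       [ 2.11171003e-04, -1.90362335e-03, -9.99998166e-01]]), 'wrist_force': array([ 0.43092737,  0.56168261, -0.14554666]), 'moment': array([-0.01699962,  0.0190635 , -0.00922479]), 'finger_force': 0.0, 'gripper_width': 0.998416026564194}
scene {'vertical_fov': 51.399109155609565, 'cx': 259.41349018694586, 'cy': 190.50465270611707, 'pose': array([[ 0.84434788, -0.27291675,  0.4610782 ,  0.16907623],
       [-0.53568443, -0.4475038 ,  0.71608836, -0.69054308],
       [ 0.01090174, -0.8516201 , -0.52404613,  0.73107569],
       [ 0.        ,  0.        ,  0.        ,  1.        ]])}
side {'vertical_fov': 51.56949268083705, 'cx': 255.4508533242516, 'cy': 195.8944778920922, 'pose': array([[-0.58063815,  0.69370015, -0.42619179,  1.14646456],
       [ 0.81410703,  0.50076381, -0.29404993,  0.38396358],
       [ 0.00943895, -0.51770234, -0.85550874,  1.18732382],
       [ 0.        ,  0.        ,  0.        ,  1.        ]])}
```

View pics/scene0.png

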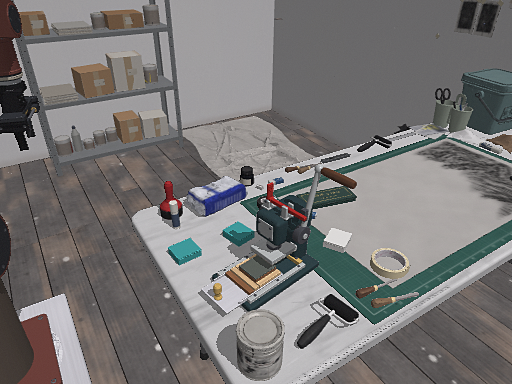

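View pics/side0.png

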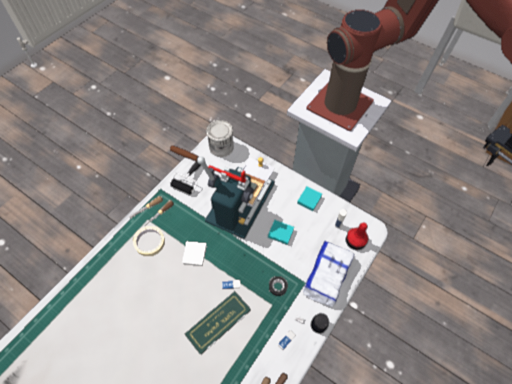

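The scene view shows the press at about (285,230). Its brass knob is at (217,290), the red catch at (285,200) and the lever grip at (338,177). The turquoise pieces at (184,251) and (238,233) and the white one at (338,239) are look-alikes. The block that fits is the grey-topped one in the tray at (258,268). I'll enlarge to confirm.

```bash
cat > h.py <<'E'
import numpy as np, cv2
class V:
    def __init__(s,f):
        z=np.load(f); s.p=z["p"]; s.d=z["d"]; s.T=z["pose"]; s.f=float(z["f"]); s.c=z["c"]
    def pt(s,u,v,d=None):   # by depth
        d=s.d[int(round(v)),int(round(u))] if d is None else d
        q=np.array([(u-s.c[0])/s.f*d,(v-s.c[1])/s.f*d,d]); return s.T[:3,:3]@q+s.T[:3,3]
    def plane(s,u,v,z):
        r=s.T[:3,:3]@np.array([(u-s.c[0])/s.f,(v-s.c[1])/s.f,1]); o=s.T[:3,3]; return o+r*(z-o[2])/r[2]
    def cloud(s,m=None):
        v,u=np.nonzero((s.d>0) if m is None else (m&(s.d>0))); d=s.d[v,u]
        q=np.stack([(u-s.c[0])/s.f*d,(v-s.c[1])/s.f*d,d],1); return q@s.T[:3,:3].T+s.T[:3,3],u,v
    def proj(s,P):
        q=(np.asarray(P)-s.T[:3,3])@s.T[:3,:3]; return q[:2]/q[2]*s.f+s.c
E
python3 - <<'E'
from h import *
a=V("scene0.npz"); b=V("side0.npz")
c1=a.p[155:325,185:365]; c2=b.p[115:250,160:290]
cv2.imwrite("pics/crop.png",np.hstack([cv2.resize(c1,(424,400),interpolation=3),cv2.resize(c2,(376,400),interpolation=3)])[:,:,::-1])
for n,w in(("scene",a),("side",b)):
    P,u,v=w.cloud()
    col=w.p[v,u].astype(int)
    near=(P[:,0]>.2)&(P[:,0]<.95)&(abs(P[:,1])<.75)
    red=near&(col[:,0]>140)&(col[:,1]<50)&(col[:,2]<60)&(P[:,2]>.1)
    print(n,"red",red.sum(),P[red].min(0),P[red].max(0))
    t=near&(P[:,2]>.17); print(" high",P[t].min(0),P[t].max(0))
    top=near&(abs(P[:,2]-.186)<.006)&(col.max(1)<110); print(" headtop",top.sum(),P[top].mean(0))
for u,v in((217,287),(258,268),(338,177),(318,172),(353,184),(270,185),(335,312)): print((u,v),a.pt(u,v))
for u,v in((261,158),(183,153),(241,177)): print((u,v),b.pt(u,v))
E
```

```text
scene red 123 [ 0.49167682 -0.13130249  0.10849423] [0.65620408 0.33946844 0.25011852]
 high [ 0.20000139 -0.20265877  0.17004623] [0.72697075 0.68428781 0.61193706]
 headtop 605 [ 0.64937007 -0.04696046  0.18503089]
side red 91 [ 0.5023111  -0.1078031   0.10210501] [0.6563409  0.34824766 0.24997815]
 high [ 0.2000051  -0.1991257   0.17004868] [0.73127225 0.59080245 0.32736112]
 headtop 647 [ 0.67988306 -0.03609168  0.18627752]
(217, 287) [ 0.4480686  -0.08303623  0.06290302]
(258, 268) [ 0.56924046 -0.06713104  0.04992383]
(338, 177) [ 0.70393905 -0.1648549   0.31682793]
(318, 172) [ 0.69512488 -0.11129361  0.30604666]
(353, 184) [ 0.71072647 -0.20265877  0.31675084]
(270, 185) [ 0.62919528 -0.02191911  0.24757781]
(335, 312) [ 0.66358138 -0.25084487  0.01283027]
(261, 158) [ 0.45194149 -0.07461378  0.06871569]
(183, 153) [ 0.71879253 -0.15331488  0.32015492]
(241, 177) [ 0.64272033 -0.01559367  0.23144171]
```

View pics/crop.png

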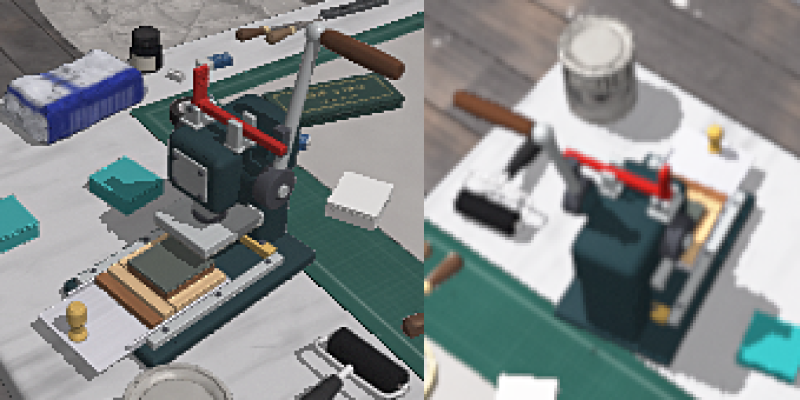

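The crop confirms it: the grey-topped block sits in the wooden strips of the tray with the brass knob, and the catch lies across the lever. The turquoise and white pieces lie apart from it. Next I'll fit the press axes.

Run:
```python
from h import *
np.set_printoptions(precision=4,suppress=True)
a=V("scene0.npz"); b=V("side0.npz")
def ang(P):
    q=P[:,:2]-P[:,:2].mean(0); w,v=np.linalg.eigh(q.T@q); d=v[:,1]; d=d if d[1]>0 else -d
    return np.degrees(np.arctan2(-d[0],d[1]))   # yaw if d is press y
H=[]
for n,w in(("scene",a),("side",b)):
    P,u,v=w.cloud(); col=w.p[v,u].astype(int); r,g,bl=col.T
    box=(P[:,0]>.35)&(P[:,0]<.85)&(P[:,1]>-.3)&(P[:,1]<.12)
    red=box&(r>130)&(g<60)&(bl<60)&(P[:,2]>.19)
    bar=red&(P[:,2]<.222); tab=red&(P[:,2]>.236)
    print(n,"bar",bar.sum(),ang(P[bar]),P[bar].min(0),P[bar].max(0),"tab",tab.sum(),P[tab].mean(0),P[tab].max(0))
    gr=box&(P[:,2]>.28)&(r>bl+25); print(" grip",gr.sum(),ang(P[gr]),P[gr].mean(0),P[gr].min(0),P[gr].max(0))
    br=box&(r>150)&(g>100)&(bl<110)&(P[:,0]<.5)&(P[:,2]>.03); print(" knob",br.sum(),P[br].mean(0),P[br].max(0),P[br].min(0))
    top=box&(abs(P[:,2]-.186)<.003)&(col.max(1)<100); H.append(P[top])
    bl_=box&(abs(P[:,2]-.05)<.003)&(col.max(1)<120)&(P[:,0]<.63); 
    print(" block rect",cv2.minAreaRect((P[bl_][:,:2]*1000).astype(np.float32)),bl_.sum())
    bs=box&(abs(P[:,2]-.023)<.003)&(col.max(1)<100); print(" base rect",cv2.minAreaRect((P[bs][:,:2]*1000).astype(np.float32)),bs.sum())
    pl=box&(abs(P[:,2]-.085)<.003); print(" platen rect",cv2.minAreaRect((P[pl][:,:2]*1000).astype(np.float32)),pl.sum())
    tr=box&(P[:,0]<.5)&(abs(P[:,2]-.028)<.007)&(col.min(1)>120);print(" trayfront",P[tr].min(0),cv2.minAreaRect((P[tr][:,:2]*1000).astype(np.float32)))
    # edge of head: front
H=np.vstack(H); print("head",cv2.minAreaRect((H[:,:2]*1000).astype(np.float32)),len(H))
```

```text
scene bar 106 9.841997630866326 [ 0.6274 -0.1325  0.2049] [ 0.6562 -0.0165  0.2217] tab 13 [ 0.6297 -0.0192  0.2475] [ 0.6377 -0.0158  0.2501]
 grip 249 10.98946816008366 [ 0.7069 -0.1656  0.3169] [ 0.6945 -0.2027  0.3049] [ 0.723  -0.1186  0.322 ]
 knob 68 [ 0.4493 -0.0842  0.0531] [ 0.4575 -0.0727  0.0688] [ 0.4416 -0.0901  0.0301]
 block rect ((485.5793151855469, -145.40924072265625), (318.3955993652344, 148.35693359375), 58.904964447021484) 495
 base rect ((628.3733520507812, -89.96583557128906), (418.851806640625, 442.8448486328125), 89.91741180419922) 1089
 platen rect ((529.25927734375, -156.2006072998047), (345.8204040527344, 113.87315368652344), 47.52323532104492) 554
 trayfront [ 0.4273 -0.2999  0.0211] ((463.8168640136719, -150.1238555908203), (72.5534896850586, 299.5847473144531), 0.14336326718330383)
side bar 67 10.349003356894755 [ 0.6337 -0.1168  0.2039] [ 0.6597 -0.015   0.2207] tab 10 [ 0.6396 -0.0132  0.2461] [ 0.6445 -0.0115  0.25  ]
 grip 174 9.035899915226846 [ 0.7167 -0.1559  0.3193] [ 0.7038 -0.1991  0.3103] [ 0.728  -0.1119  0.3274]
 knob 17 [ 0.4575 -0.0739  0.0549] [ 0.462  -0.0684  0.0678] [ 0.4517 -0.0795  0.0334]
 block rect ((496.8165283203125, -135.0765380859375), (239.75137329101562, 71.99917602539062), 75.57874298095703) 32
 base rect ((638.6925048828125, -124.48994445800781), (236.8650665283203, 328.2706604003906), 15.855189323425293) 504
 platen rect ((587.9086303710938, -121.36347961425781), (354.2760009765625, 98.67044830322266), 43.00133514404297) 76
 trayfront [ 0.4269 -0.2866  0.021 ] ((463.97247314453125, -86.43351745605469), (72.34547424316406, 400.5689697265625), 0.26325684785842896)
head ((664.21142578125, -58.32041931152344), (128.70034790039062, 113.55760192871094), 10.238828659057617) 985
```

Run:
```python
from h import *
np.set_printoptions(precision=4,suppress=True)
a=V("scene0.npz"); b=V("side0.npz")
c,s=np.cos(np.radians(10)),np.sin(np.radians(10)); R=np.array([[c,-s],[s,c]]); O=np.array([.631,-.0555])
for n,w in(("scene",a),("side",b)):
    P,u,v=w.cloud(); col=w.p[v,u].astype(int); Q=P.copy(); Q[:,:2]=(P[:,:2]-O)@R
    print(n)
    def ext(name,m):
        q=Q[m]; 
        if len(q)>5: print(" ",name,len(q),"x",np.percentile(q[:,0],[1,50,99]),"y",np.percentile(q[:,1],[1,50,99]),"z",np.median(q[:,2]))
    x,y,z=Q.T; dark=col.max(1)<100; near=(abs(y)<.2)
    ext("headtop",(abs(z-.186)<.004)&(abs(y)<.06)&(x>-.05)&(x<.15)&dark)
    ext("platentop",(abs(z-.085)<.004)&(abs(y)<.06)&(x>-.07)&(x<.06))
    ext("base",(abs(z-.023)<.004)&(abs(y)<.1)&(abs(x)<.2)&dark)
    ext("block",(abs(z-.05)<.003)&(abs(y)<.05)&(x>-.15)&(x<-.03)&(col.max(1)<130)&(col.max(1)-col.min(1)<25))
    ext("lino side/strips",(abs(z-.04)<.03)&(abs(y)<.06)&(x>-.17)&(x<.0)&(col[:,0]>col[:,2]+50))
    ext("tray",(z>.018)&(z<.036)&(abs(y)<.07)&(x>-.23)&(x<-.14)&(col.min(1)>130))
    ext("shank",(z>.2)&(z<.29)&(y<-.04)&(y>-.12)&(col.max(1)-col.min(1)<25)&(x>-.02)&(x<.1))
    for xl in (-.14,-.1,-.06):  # rail tops
        m=(abs(x-xl)<.012)&(z>.029)&(z<.036)&(abs(y)<.08)&(col.max(1)-col.min(1)<30); 
        for sg in(1,-1): ext(f"rail {xl} {sg}",m&(y*sg>.045))
    for yl in (-.1,-.12,-.14): ext(f"grip {yl}",(abs(y-yl)<.008)&(z>.29)&(col[:,0]>col[:,2]+25))
    ext("knob",(col[:,0]>150)&(col[:,1]>100)&(col[:,2]<110)&(x<-.16)&(x>-.2)&(z>.03)&(abs(y)<.04))
```

```text
scene
  headtop 522 x [-0.03    0.0112  0.0897] y [-0.0309  0.0086  0.0419] z 0.18510008731806582
  platentop 519 x [-0.0487 -0.0204  0.0469] y [-0.0333 -0.0097  0.0465] z 0.08420943865412744
  base 780 x [-0.1476  0.0059  0.0933] y [-0.0675 -0.0552  0.0747] z 0.021991686986475023
  block 431 x [-0.093  -0.0631 -0.0309] y [-0.0243  0.0059  0.0375] z 0.04927061606983829
  lino side/strips 531 x [-0.1245 -0.0987 -0.0235] y [-0.0393 -0.0201  0.0525] z 0.038523866437149334
  tray 599 x [-0.1964 -0.1653 -0.1405] y [-0.0425 -0.0058  0.0564] z 0.026462385888396223
  shank 256 x [0.0154 0.0372 0.0535] y [-0.0704 -0.066  -0.0564] z 0.2429052082237948
  rail -0.14 1 31 x [-0.1507 -0.1365 -0.1293] y [0.0534 0.0596 0.0709] z 0.031988283907319004
  rail -0.14 -1 17 x [-0.1376 -0.1332 -0.1294] y [-0.0568 -0.0514 -0.046 ] z 0.03247837247620533
  rail -0.1 1 31 x [-0.1112 -0.1006 -0.0893] y [0.0521 0.0638 0.0699] z 0.032566408297752814
  rail -0.1 -1 40 x [-0.1114 -0.0996 -0.0881] y [-0.0566 -0.0519 -0.0463] z 0.03221083900625543
  rail -0.06 1 24 x [-0.0713 -0.06   -0.0489] y [0.06   0.0654 0.0712]
[... 1044 characters left out ...]
5 0.045  0.0617] y [-0.063  -0.0554 -0.0531] z 0.23448177956668553
  rail -0.14 1 10 x [-0.1472 -0.134  -0.1309] y [0.0518 0.0594 0.0696] z 0.03180488982778418
  rail -0.1 1 21 x [-0.1105 -0.1007 -0.0886] y [0.0574 0.0645 0.0723] z 0.033168049949180656
  rail -0.06 1 26 x [-0.072  -0.0608 -0.0482] y [0.0579 0.0667 0.0729] z 0.03361419582282077
  grip -0.1 33 x [0.0581 0.0672 0.0737] y [-0.1075 -0.1003 -0.0928] z 0.3196372732611583
  grip -0.12 34 x [0.0599 0.0681 0.0729] y [-0.1276 -0.1195 -0.1123] z 0.32078660809504267
  grip -0.14 33 x [0.0581 0.0673 0.0721] y [-0.1478 -0.1406 -0.1325] z 0.3196449632950602
  knob 17 x [-0.1789 -0.1738 -0.1697] y [0.0069 0.0129 0.0178] z 0.06317740502503844
```

The press fit is consistent: yaw 10°, origin (0.630, -0.048), with rails, head and grip agreeing to about 1 mm. The knob is at (0.452, -0.080), top 0.067. I'll start moving.

Emit:
{"api": "apply_moves", "payload": {"deltas": [[0, 0, 0, 0, 0, -0.153], [0, 0, 0, 0, 0, -0.153], [0, 0, 0, 0, 0, -0.153], [-9.6, -44.8, 0, 0, 0, 0], [-9.6, -44.8, 0, 0, 0, 0], [-9.6, -44.8, 0, 0, 0, 0], [-9.6, -44.8, 0, 0, 0, 0], [-9.6, -44.8, 0, 0, 0, 0]], "jaw": 0.3}}

```text
clock: 1.1
ee_pos: [0.2619, 0.386, 0.2221]
orientation: [[-0.985, -0.174, -0.0], [-0.174, 0.985, -0.0], [0.0, -0.0, -1.0]]
wrist_force: [1.1, 0.4, 0.8]
gripper_width: 0.7
finger_force: 0.0
```

Emit:
{"api": "apply_moves", "payload": {"deltas": [[-9.6, -44.8, 0, 0, 0, 0], [-9.6, -44.8, 0, 0, 0, 0], [-9.6, -44.8, 0, 0, 0, 0], [-9.6, -44.8, 0, 0, 0, 0], [-9.6, -44.8, 0, 0, 0, 0], [-9.6, -44.8, 0, 0, 0, 0], [-9.6, -44.8, 0, 0, 0, 0], [-9.6, -44.8, 0, 0, 0, 0]]}}

```text
clock: 2.1
ee_pos: [0.3996, 0.0464, 0.2224]
orientation: [[-0.985, -0.173, 0.0], [-0.173, 0.985, 0.0], [-0.0, 0.0, -1.0]]
wrist_force: [0.6, 0.4, -0.8]
gripper_width: 0.704
finger_force: 0.0
```

Emit:
{"api": "apply_moves", "payload": {"deltas": [[-9.6, -44.8, 10, 0, 0, 0], [-9.6, -44.8, 10, 0, 0, 0], [-9.6, -44.8, 10, 0, 0, 0], [0, 0, 10, 0, 0, 0], [0, 0, 0, 0, 0, 0]]}}

```text
clock: 2.72
ee_pos: [0.4499, -0.0788, 0.1811]
orientation: [[-0.985, -0.173, -0.003], [-0.173, 0.985, 0.002], [0.003, 0.002, -1.0]]
wrist_force: [0.5, 0.3, 0.7]
gripper_width: 0.699
finger_force: 0.0
```

```bash
cat > st.py <<'E'
from rig import readout, optics
import numpy as np, cv2, time
np.set_printoptions(precision=4,suppress=True)
c,s=np.cos(np.radians(10)),np.sin(np.radians(10)); R=np.array([[c,-s],[s,c]]); O=np.array([.6297,-.0483])
S=readout.get_state()
def show():
    p=S["ee_pos"]; M=S["orientation"]
    print("t",S["clock"],"press xyz mm",1000*np.r_[(p[:2]-O)@R,p[2]],"yawY",np.degrees(np.arctan2(M[1,1],M[0,1])),"toolz",M[:,2],"F press",np.r_[S["wrist_force"][:2]@R,S["wrist_force"][2]],"w",S["gripper_width"],"ff",S["finger_force"])
def snap(n,f):
    c=optics.calibration(n); p,d=optics.read_camera(n)
    np.savez(f,p=p,d=d,pose=c["pose"],f=192/np.tan(np.radians(c["vertical_fov"]/2)),c=(c["cx"],c["cy"]))
E
python3 - <<'E'
from st import *
show(); snap("wrist","w1.npz"); snap("scene","s1.npz")
from h import *
w=V("w1.npz"); a=V("s1.npz"); cv2.imwrite("pics/w1.png",np.hstack([cv2.resize(w.p,(400,300)),cv2.resize(a.p[150:330,150:390],(400,300))])[:,:,::-1])
P,u,v=w.cloud(); k=w.p[v,u].astype(int); m=(k[:,0]>150)&(k[:,1]>100)&(k[:,2]<110)&(abs(P[:,2]-.062)<.007)
q=(P[m][:,:2]-O)@R; print(m.sum(),q.min(0),q.max(0),q.mean(0))
E
```

```text
t 2.725 press xyz mm [-182.4093    1.1434  181.1264] yawY 99.93797959109116 toolz [-0.0031  0.0016 -1.    ] F press [0.5243 0.2472 0.6745] w 0.6994938373756747 ff 0.0
261 [-0.1915 -0.008 ] [-0.1737  0.0082] [-0.1835 -0.    ]
```

View pics/w1.png

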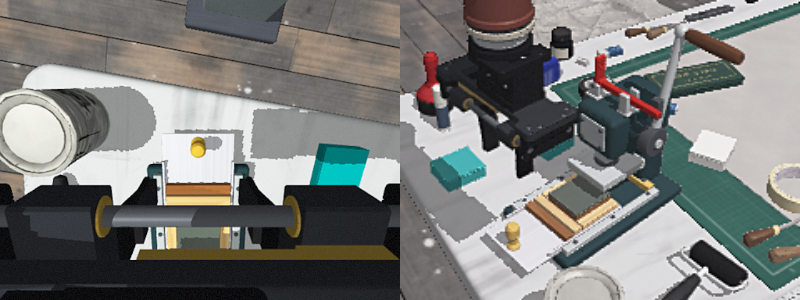

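The wrist view shows the brass knob straight below, at pixel (197,147) of the left half. Its measured centre is x' -182, y' 0, which matches the TCP. I'll go down and grip.

Emit:
{"api": "apply_moves", "payload": {"deltas": [[0, -1, 30, 0, 0, 0], [0, 0, 30, 0, 0, 0], [0, 0, 30, 0, 0, 0], [0, 0, 30, 0, 0, 0], [0, 0, 22, 0, 0, 0], [0, 0, 0, 0, 0, 0]]}}

```text
clock: 3.58
ee_pos: [0.4499, -0.079, 0.0396]
orientation: [[-0.985, -0.175, -0.003], [-0.175, 0.985, 0.001], [0.003, 0.002, -1.0]]
wrist_force: [-0.1, -0.1, 1.1]
gripper_width: 0.702
finger_force: 0.0
```

Emit:
{"api": "apply_moves", "payload": {"deltas": [[0, 0, 0, 0, 0, 0], [0, 0, 0, 0, 0, 0], [0, 0, 0, 0, 0, 0], [0, 0, 0, 0, 0, 0], [0, 0, 0, 0, 0, 0]], "jaw": 1, "force": 20}}

```text
clock: 4.2
ee_pos: [0.4513, -0.0804, 0.0407]
orientation: [[-0.985, -0.173, 0.0], [-0.173, 0.985, 0.0], [-0.0, 0.0, -1.0]]
wrist_force: [0.2, 0.1, 2.8]
gripper_width: 0.221
finger_force: 20.1
```

```bash
python3 -c "
from st import *
show()"
```

```text
t 4.2 press xyz mm [-181.26     -0.6698   40.691 ] yawY 99.97103073568309 toolz [ 0.0001  0.0002 -1.    ] F press [0.1781 0.0521 2.8408] w 0.22085323791694733 ff 20.079855672083795
```

Emit:
{"api": "apply_moves", "payload": {"deltas": [[-5, 0, 0, 0, 0, 0], [-8, 0, 0, 0, 0, 0], [-8, 0, 0, 0, 0, 0], [-8, 0, 0, 0, 0, 0], [-8, 0, 0, 0, 0, 0], [-5, 0, 0, 0, 0, 0]]}}

```text
clock: 4.95
ee_pos: [0.4905, -0.0729, 0.0406]
orientation: [[-0.985, -0.174, -0.006], [-0.174, 0.985, 0.001], [0.006, 0.002, -1.0]]
wrist_force: [-12.8, 0.8, 15.2]
gripper_width: 0.219
finger_force: 20.0
```

Emit:
{"api": "apply_moves", "payload": {"deltas": [[-2, 0, 0, 0, 0, 0], [-2, 0, 0, 0, 0, 0], [-2, 0, 0, 0, 0, 0]]}}

```text
clock: 5.32
ee_pos: [0.496, -0.0719, 0.0406]
orientation: [[-0.985, -0.173, -0.006], [-0.173, 0.985, 0.001], [0.006, 0.002, -1.0]]
wrist_force: [-12.0, 0.2, 13.4]
gripper_width: 0.222
finger_force: 20.0
```

Emit:
{"api": "apply_moves", "payload": {"deltas": [[-2, 0, 0, 0, 0, 0], [-2, 0, 0, 0, 0, 0]]}}

```text
clock: 5.58
ee_pos: [0.4999, -0.0712, 0.0407]
orientation: [[-0.985, -0.173, -0.006], [-0.174, 0.985, 0.001], [0.006, 0.002, -1.0]]
wrist_force: [-11.9, 1.6, 14.0]
gripper_width: 0.22
finger_force: 20.0
```

Emit:
{"api": "apply_moves", "payload": {"deltas": [[0, 0, -1, 0, 0, 0], [-2, 0, -0.5, 0, 0, 0], [-2, 0, 0, 0, 0, 0]]}}

```text
clock: 5.95
ee_pos: [0.5055, -0.0702, 0.0413]
orientation: [[-0.985, -0.173, -0.002], [-0.173, 0.985, 0.001], [0.002, 0.002, -1.0]]
wrist_force: [-4.3, 2.7, -0.9]
gripper_width: 0.222
finger_force: 20.0
```

Emit:
{"api": "apply_moves", "payload": {"deltas": [[-2, 0, 0, 0, 0, 0], [-2, 0, 0, 0, 0, 0]]}}

```text
clock: 6.2
ee_pos: [0.5081, -0.0696, 0.0409]
orientation: [[-0.985, -0.174, -0.006], [-0.174, 0.985, 0.001], [0.005, 0.002, -1.0]]
wrist_force: [-10.7, 1.0, 0.9]
gripper_width: 0.225
finger_force: 20.0
```

Emit:
{"api": "apply_moves", "payload": {"deltas": [[-2, 0, 0, 0, 0, 0], [-2, 0, 0, 0, 0, 0]]}}

```text
clock: 6.45
ee_pos: [0.5087, -0.0694, 0.0405]
orientation: [[-0.985, -0.175, -0.013], [-0.175, 0.985, 0.0], [0.013, 0.003, -1.0]]
wrist_force: [-23.5, -2.7, 11.8]
gripper_width: 0.222
finger_force: 20.0
```

Emit:
{"api": "apply_moves", "payload": {"deltas": [[0, 0, -0.5, 0, 0, 0], [0, 0, 0, 0, 0, 0], [1.5, 0, 0, 0, 0, 0], [1, 0, 0, 0, 0, 0], [0, 0, 0, 0, 0, 0]]}}

```text
clock: 7.08
ee_pos: [0.5088, -0.0694, 0.041]
orientation: [[-0.985, -0.174, -0.007], [-0.174, 0.985, 0.001], [0.007, 0.002, -1.0]]
wrist_force: [-9.6, 1.9, -0.1]
gripper_width: 0.218
finger_force: 20.0
```

Emit:
{"api": "apply_moves", "payload": {"deltas": [[0, 0, 0, 0, 0, 0], [0, 0, 0, 0, 0, 0], [0, 0, 0, 0, 0, 0]], "jaw": 0.5}}

```text
clock: 7.45
ee_pos: [0.513, -0.0702, 0.0432]
orientation: [[-0.985, -0.173, 0.002], [-0.173, 0.985, -0.001], [-0.002, -0.001, -1.0]]
wrist_force: [0.4, 0.4, -0.9]
gripper_width: 0.46
finger_force: 0.0
```

Run:
```python
from st import *
show(); snap("scene","s2.npz")
from h import *
a=V("s2.npz"); P,u,v=a.cloud(); k=a.p[v,u].astype(int); q=(P[:,:2]-O)@R
m=(k[:,0]>150)&(k[:,1]>100)&(k[:,2]<110)&(abs(P[:,2]-.05)<.025)&(abs(q[:,1])<.03)&(q[:,0]<-.09)&(q[:,0]>-.2)
print(m.sum(),q[m].min(0) if m.any() else 0,q[m].max(0)if m.any() else 0)
```

```text
t 7.45 press xyz mm [-118.7134   -1.3333   43.2258] yawY 99.98291711156416 toolz [ 0.0022 -0.0008 -1.    ] F press [ 0.4671  0.2827 -0.9182] w 0.45995799332244713 ff 0.0
8 [-0.1284 -0.0065] [-0.1182  0.005 ]
```

The tray came home against the stop: the knob stopped with force rising to 23 N, and it stayed put after release. Next I'll rise, turn the gripper and close the fingers for the catch.

Emit:
{"api": "apply_moves", "payload": {"deltas": [[0, 0, -30, 0, 0, 0], [0, 0, -45, 0, 0, 0], [0, 0, -50, 0, 0, 0], [0, 0, -50, 0, 0, 0], [0, 0, -50, 0, 0, 0], [0, 0, -32, 0, 0, 0.1745], [0, 0, 0, 0, 0, 0.1745], [0, 0, 0, 0, 0, 0.1745]]}}

```text
clock: 8.5
ee_pos: [0.5124, -0.07, 0.3007]
orientation: [[-0.938, 0.348, 0.002], [0.348, 0.938, -0.001], [-0.002, 0.0, -1.0]]
wrist_force: [-0.3, 0.3, -0.8]
gripper_width: 0.498
finger_force: 0.0
```

Emit:
{"api": "apply_moves", "payload": {"deltas": [[0, 0, 0, 0, 0, 0.1745], [0, 0, 0, 0, 0, 0.1745], [0, 0, 0, 0, 0, 0.1745], [0, 0, 0, 0, 0, 0.1745], [0, 0, 0, 0, 0, 0.1745], [0, 0, 0, 0, 0, 0.1745], [0, 30, 0, 0, 0, 0], [0, 30, 0, 0, 0, 0]], "jaw": 1}}

```text
clock: 9.5
ee_pos: [0.572, -0.0595, 0.3002]
orientation: [[-0.173, 0.985, 0.002], [0.985, 0.173, -0.001], [-0.001, 0.001, -1.0]]
wrist_force: [0.2, -0.3, -0.2]
gripper_width: 0.005
finger_force: 0.0
```

Run:
```python
from st import *
show()
from h import *
for f in ("s2.npz","side0.npz"):
    a=V(f); P,u,v=a.cloud(); k=a.p[v,u].astype(int); q=(P[:,:2]-O)@R
    red=(k[:,0]>110)&(k[:,1]<70)&(k[:,2]<70)&(abs(q[:,0]-.01)<.03)&(q[:,1]>-.15)&(q[:,1]<.06)
    for lo,hi in((.225,.235),(.235,.256),(.2,.222)):
        m=red&(P[:,2]>lo)&(P[:,2]<hi); print(f,lo,m.sum(),q[m].min(0),q[m].max(0),P[m][:,2].max())
```

```text
t 9.5 press xyz mm [-58.8147  -0.9978 300.1723] yawY 9.972060275037927 toolz [ 0.0016 -0.0005 -1.    ] F press [ 0.1529 -0.3633 -0.2445] w 0.005248323887594098 ff 0.0
s2.npz 0.225 16 [-0.0016  0.0264] [0.014  0.0288] 0.23420381901627418
s2.npz 0.235 31 [0.0002 0.0252] [0.0129 0.0332] 0.24913414104671194
s2.npz 0.2 136 [-0.0006 -0.0861] [0.0201 0.0308] 0.2214316158285875
side0.npz 0.225 3 [0.0185 0.0299] [0.0199 0.0335] 0.23144171462903285
side0.npz 0.235 15 [0.0084 0.0301] [0.0206 0.0359] 0.2512430372778085
side0.npz 0.2 88 [ 0.0051 -0.0768] [0.0217 0.0396] 0.22084097590532314
```

Emit:
{"api": "apply_moves", "payload": {"deltas": [[1, 20, 0, 0, 0, 0], [1, 25, 0, 0, 0, 0], [1, 24, 0, 0, 0, 0], [0, 0, 20, 0, 0, 0], [0, 0, 20, 0, 0, 0], [0, 0, 20, 0, 0, 0], [0, 0, 8, 0, 0, 0], [0, 0, 0, 0, 0, 0]], "force": 40}}

```text
clock: 10.5
ee_pos: [0.6377, -0.0445, 0.2306]
orientation: [[-0.173, 0.985, -0.001], [0.985, 0.173, 0.0], [0.0, -0.001, -1.0]]
wrist_force: [-0.7, 0.8, -0.4]
gripper_width: 0.005
finger_force: 0.0
```

Emit:
{"api": "apply_moves", "payload": {"deltas": [[5, 0, 0, 0, 0, 0], [5, 0, 0, 0, 0, 0], [5, 0, 0, 0, 0, 0], [5, 0, 0, 0, 0, 0]]}}

```text
clock: 11.0
ee_pos: [0.6354, -0.0256, 0.2324]
orientation: [[-0.173, 0.985, 0.002], [0.985, 0.173, -0.002], [-0.003, 0.001, -1.0]]
wrist_force: [0.5, -4.9, 2.1]
gripper_width: 0.002
finger_force: 2.5
```

Emit:
{"api": "apply_moves", "payload": {"deltas": [[6, 0, 0, 0, 0, 0], [6, 0, 0, 0, 0, 0], [6, 0, 2, 0, 0, 0], [6, 0, 3, 0, 0, 0], [6, 0, 3, 0, 0, 0], [6, 0, 3, 0, 0, 0], [0, 0, 0, 0, 0, 0]]}}

```text
clock: 11.88
ee_pos: [0.6281, 0.012, 0.2198]
orientation: [[-0.175, 0.985, -0.001], [0.985, 0.175, 0.001], [0.002, -0.001, -1.0]]
wrist_force: [0.4, 0.3, -0.8]
gripper_width: 0.003
finger_force: 0.0
```

Emit:
{"api": "apply_moves", "payload": {"deltas": [[5, 0, 0, 0, 0, 0], [4, 0, 0, 0, 0, 0], [0, 0, 0, 0, 0, 0]]}}

```text
clock: 12.25
ee_pos: [0.627, 0.02, 0.2205]
orientation: [[-0.174, 0.985, -0.0], [0.985, 0.174, 0.0], [0.0, -0.0, -1.0]]
wrist_force: [-0.5, 0.5, 0.2]
gripper_width: 0.0
finger_force: 0.0
```

Run:
```python
from st import *
show(); snap("scene","s3.npz"); snap("side","d3.npz")
from h import *
a=V("s3.npz");b=V("d3.npz"); cv2.imwrite("pics/c3.png",np.hstack([cv2.resize(a.p[130:330,185:385],(400,400),interpolation=2),cv2.resize(b.p[90:250,150:310],(400,400),interpolation=2)])[:,:,::-1])
```

```text
t 12.25 press xyz mm [  9.195   67.7821 220.5278] yawY 10.02573530939256 toolz [-0.0001  0.0003 -1.    ] F press [-0.3898  0.5376  0.1749] w 0.0004894493645036792 ff 0.027419470504668197
```

View pics/c3.png

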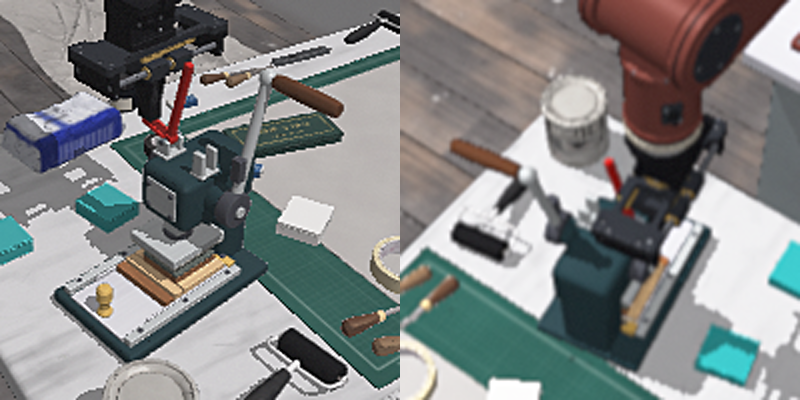

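The red bar now stands nearly upright, at (180,105) in the left half. The knob at (104,297) shows the tray fully in. I'll measure the catch angle and plan the lever.

Run:
```python
from st import *
from h import *
for f in ("s3.npz","d3.npz"):
    a=V(f); P,u,v=a.cloud(); k=a.p[v,u].astype(int); q=(P[:,:2]-O)@R
    m=(k[:,0]>110)&(k[:,1]<70)&(k[:,2]<70)&(abs(q[:,0]-.01)<.03)&(abs(q[:,1])<.12)&(P[:,2]>.23)&(P[:,2]<.34)
    if m.sum()>8:
        c=np.polyfit(P[m][:,2],q[m][:,1],1); print(f,m.sum(),"catch",np.pi/2-np.arctan(abs(c[0])),c, P[m][:,2].max())
    m=(k[:,0]>k[:,2]+25)&(P[:,2]>.29)&(P[:,2]<.335)&(q[:,1]<-.06)&(q[:,1]>-.2)&(abs(q[:,0]-.06)<.05)
    print("grip",q[m].min(0),q[m].max(0),P[m][:,2].min(),P[m][:,2].max())
```

```text
s3.npz 69 catch 1.3518034731670239 [-0.2226  0.0701] 0.3192875240744653
grip [ 0.0478 -0.1663] [ 0.0674 -0.0814] 0.3051219900122715 0.3217392258122765
d3.npz 44 catch 1.308228323512546 [-0.2688  0.0918] 0.3212336178692955
grip [ 0.0576 -0.164 ] [ 0.0747 -0.078 ] 0.3102590941355359 0.3255814793448687
```

Emit:
{"api": "apply_moves", "payload": {"deltas": [[0, 0, -25, 0, 0, 0], [0, 0, -40, 0, 0, 0], [0, 0, -40, 0, 0, 0], [0, 0, -40, 0, 0, 0], [-20, 5, 0, 0, 0, 0], [-40, 10, 0, 0, 0, 0], [-40, 10, 0, 0, 0, 0], [-40, 10, 0, 0, 0, 0]]}}

```text
clock: 13.35
ee_pos: [0.6861, -0.1142, 0.3637]
orientation: [[-0.173, 0.985, -0.002], [0.985, 0.173, 0.0], [0.001, -0.002, -1.0]]
wrist_force: [0.2, 0.4, 0.1]
gripper_width: 0.004
finger_force: 0.0
```

Emit:
{"api": "apply_moves", "payload": {"deltas": [[-40, 12, 0, 0, 0, 0], [-13, 5, 0, 0, 0, 0], [0, 0, 0, 0, 0, 0], [0, 0, 0, 0, 0, 0]], "jaw": 0.3}}

```text
clock: 13.85
ee_pos: [0.7116, -0.1605, 0.3653]
orientation: [[-0.174, 0.985, -0.001], [0.985, 0.174, 0.001], [0.001, -0.0, -1.0]]
wrist_force: [-0.3, 0.5, -0.0]
gripper_width: 0.372
finger_force: 0.0
```

```bash
python3 -c "
from st import *
show()"
```

```text
t 13.85 press xyz mm [  61.1524 -124.6875  365.31  ] yawY 10.047912419336587 toolz [-0.0005  0.0006 -1.    ] F press [-0.238   0.5482 -0.024 ] w 0.37156102878234354 ff 0.0
```

Emit:
{"api": "apply_moves", "payload": {"deltas": [[0, 0, 0, 0, 0, 0], [0, 0, 0, 0, 0, 0], [0, 0, 20, 0, 0, 0], [0, 0, 25, 0, 0, 0], [0, 0, 20, 0, 0, 0], [0, 0, 6, 0, 0, 0], [0, 0, 0, 0, 0, 0]]}}

```text
clock: 14.72
ee_pos: [0.7118, -0.1614, 0.2945]
orientation: [[-0.174, 0.985, -0.0], [0.985, 0.174, 0.0], [0.0, -0.0, -1.0]]
wrist_force: [-0.3, 0.7, -0.0]
gripper_width: 0.699
finger_force: 0.0
```

Emit:
{"api": "apply_moves", "payload": {"deltas": [[0, 0, 0, 0, 0, 0], [0, 0, 0, 0, 0, 0], [0, 0, 0, 0, 0, 0], [0, 0, 0, 0, 0, 0], [0, 0, 0, 0, 0, 0]], "jaw": 1, "force": 40}}

```text
clock: 15.35
ee_pos: [0.712, -0.1615, 0.2947]
orientation: [[-0.174, 0.985, 0.001], [0.985, 0.174, -0.0], [-0.0, 0.001, -1.0]]
wrist_force: [2.9, 1.0, -2.0]
gripper_width: 0.222
finger_force: 40.3
```

Run:
```python
from st import *
show()
# grip path, from angle 0: tool rows (y=dx', z=-dz) in steps of 0.1 rad
t=np.radians(-15)+np.arange(0,1.41,.1); x=-165*np.sin(t); z=165*np.cos(t)
print(np.c_[np.arange(0,1.35,.1),np.diff(x),-np.diff(z)].round(1))
```

```text
t 15.35 press xyz mm [  61.417  -125.7723  294.6598] yawY 9.99995085452962 toolz [ 0.0006 -0.     -1.    ] F press [ 3.0008  0.4654 -2.03  ] w 0.22161755287487792 ff 40.33041179180145
[[  0.  -16.1  -3.5]
 [  0.1 -16.4  -1.8]
 [  0.2 -16.5  -0.2]
 [  0.3 -16.4   1.5]
 [  0.4 -16.2   3.1]
 [  0.5 -15.8   4.7]
 [  0.6 -15.3   6.2]
 [  0.7 -14.6   7.7]
 [  0.8 -13.7   9.2]
 [  0.9 -12.7  10.5]
 [  1.  -11.6  11.7]
 [  1.1 -10.4  12.8]
 [  1.2  -9.1  13.8]
 [  1.3  -7.7  14.6]]
```

Emit:
{"api": "apply_moves", "payload": {"deltas": [[0, -16.1, -3.5, 0, 0, 0], [0, -16.4, -1.8, 0, 0, 0], [0, -16.5, -0.2, 0, 0, 0], [0, -16.4, 1.5, 0, 0, 0], [0, 0, 0, 0, 0, 0]]}}

```text
clock: 15.98
ee_pos: [0.6488, -0.1727, 0.3019]
orientation: [[-0.174, 0.985, 0.007], [0.985, 0.174, -0.001], [-0.002, 0.007, -1.0]]
wrist_force: [2.8, 2.2, 7.7]
gripper_width: 0.217
finger_force: 40.0
```

Emit:
{"api": "apply_moves", "payload": {"deltas": [[0, -16.2, 3.1, 0, 0, 0], [0, -15.8, 4.7, 0, 0, 0], [0, -15.3, 6.2, 0, 0, 0], [0, -14.6, 7.7, 0, 0, 0], [0, 0, 0, 0, 0, 0]]}}

```text
clock: 16.6
ee_pos: [0.5869, -0.1832, 0.2779]
orientation: [[-0.174, 0.985, 0.003], [0.985, 0.174, 0.0], [-0.0, 0.003, -1.0]]
wrist_force: [1.9, 3.0, 3.7]
gripper_width: 0.219
finger_force: 40.0
```

Emit:
{"api": "apply_moves", "payload": {"deltas": [[0, -13.7, 9.2, 0, 0, 0], [0, -12.7, 10.5, 0, 0, 0], [0, -11.6, 11.7, 0, 0, 0], [0, 0, 0, 0, 0, 0]]}}

```text
clock: 17.1
ee_pos: [0.5499, -0.1896, 0.2456]
orientation: [[-0.174, 0.985, 0.002], [0.985, 0.174, 0.001], [0.001, 0.002, -1.0]]
wrist_force: [5.5, 3.8, 2.2]
gripper_width: 0.217
finger_force: 40.0
```

Emit:
{"api": "apply_moves", "payload": {"deltas": [[0, -5.2, 6.4, 0, 0, 0], [0, -5, 6.6, 0, 0, 0], [0, 0, 0, 0, 0, 0]]}}

```text
clock: 17.48
ee_pos: [0.5407, -0.1913, 0.2335]
orientation: [[-0.174, 0.985, 0.003], [0.985, 0.174, 0.001], [0.0, 0.003, -1.0]]
wrist_force: [4.9, 4.7, 4.0]
gripper_width: 0.224
finger_force: 40.0
```

Emit:
{"api": "apply_moves", "payload": {"deltas": [[0, -2.3, 3.5, 0, 0, 0], [0, -2.2, 3.6, 0, 0, 0], [0, 0, 0, 0, 0, 0]]}}

```text
clock: 17.85
ee_pos: [0.5364, -0.1921, 0.227]
orientation: [[-0.174, 0.985, 0.004], [0.985, 0.174, 0.001], [0.0, 0.004, -1.0]]
wrist_force: [3.6, 5.4, 4.9]
gripper_width: 0.217
finger_force: 40.0
```

```bash
cat > lv.py <<'E'
from st import *
show(); p=S["ee_pos"]; x=((p[:2]-O)@R)[0]-.02; z=p[2]+.019-.152
t=np.arctan2(-x,z); F=S["wrist_force"]; Fx=(F[:2]@R)[0]
print("lever",t+np.radians(15),"r",np.hypot(x,z),"tangential N",Fx*np.cos(t)+F[2]*np.sin(t),"radial",-Fx*np.sin(t)+F[2]*np.cos(t))
E
python3 lv.py
```

```text
t 17.85 press xyz mm [-116.8247 -125.3911  227.0005] yawY 10.017482316331819 toolz [ 0.0035  0.0007 -1.    ] F press [4.4998 4.6838 4.9469] w 0.21743331501464175 ff 40.00114802655389
lever 1.2306387176343938 r 0.16600329107531675 tangential N 6.6254122582956825 radial -0.9076977475755155
```

Emit:
{"api": "apply_moves", "payload": {"deltas": [[0, -2.1, 3.2, 0, 0, 0], [0, 0, 0, 0, 0, 0]]}}

```text
clock: 18.1
ee_pos: [0.5347, -0.1924, 0.2241]
orientation: [[-0.174, 0.985, 0.004], [0.985, 0.174, 0.001], [-0.0, 0.004, -1.0]]
wrist_force: [4.4, 6.3, 5.8]
gripper_width: 0.215
finger_force: 40.0
```

Emit:
{"api": "apply_moves", "payload": {"deltas": [[0, -1.5, 2.5, 0, 0, 0], [0, 0, 0, 0, 0, 0]]}}

```text
clock: 18.35
ee_pos: [0.5343, -0.1925, 0.2231]
orientation: [[-0.174, 0.985, 0.007], [0.985, 0.174, 0.0], [-0.001, 0.007, -1.0]]
wrist_force: [5.5, 7.5, 11.0]
gripper_width: 0.216
finger_force: 40.1
```

```bash
python3 lv.py
```

```text
t 18.35 press xyz mm [-119.0386 -125.4322  223.145 ] yawY 10.037838792214362 toolz [ 0.007   0.0004 -1.    ] F press [ 6.6962  6.4305 11.0111] w 0.21602294213226447 ff 40.08405614644289
lever 1.2573848125079496 r 0.16570412083913086 tangential N 12.882004371139699 radial 0.3715674837596037
```

Emit:
{"api": "apply_moves", "payload": {"deltas": [[0, -0.5, 0.9, 0, 0, 0], [0, 0, 0, 0, 0, 0], [0, 0, 0, 0, 0, 0], [0, 0, 0, 0, 0, 0], [0, 0, 0, 0, 0, 0]]}}

```text
clock: 18.98
ee_pos: [0.5341, -0.1926, 0.2229]
orientation: [[-0.174, 0.985, 0.008], [0.985, 0.174, 0.0], [-0.001, 0.008, -1.0]]
wrist_force: [4.3, 7.1, 13.8]
gripper_width: 0.218
finger_force: 40.1
```

```bash
python3 lv.py
python3 - <<'E'
from st import *
from h import *
snap("scene","s4.npz"); a=V("s4.npz"); cv2.imwrite("pics/c4.png",cv2.resize(a.p[130:330,165:385],(660,600),interpolation=2)[:,:,::-1])
E
```

```text
t 18.975 press xyz mm [-119.1871 -125.4628  222.872 ] yawY 10.044601452730864 toolz [ 0.0079  0.0001 -1.    ] F press [ 5.4215  6.2532 13.843 ] w 0.21762235227709034 ff 40.099704447202384
lever 1.259254805013131 r 0.1656805259800132 tangential N 14.570242655533978 radial 2.9544677032935684
```

View pics/c4.png

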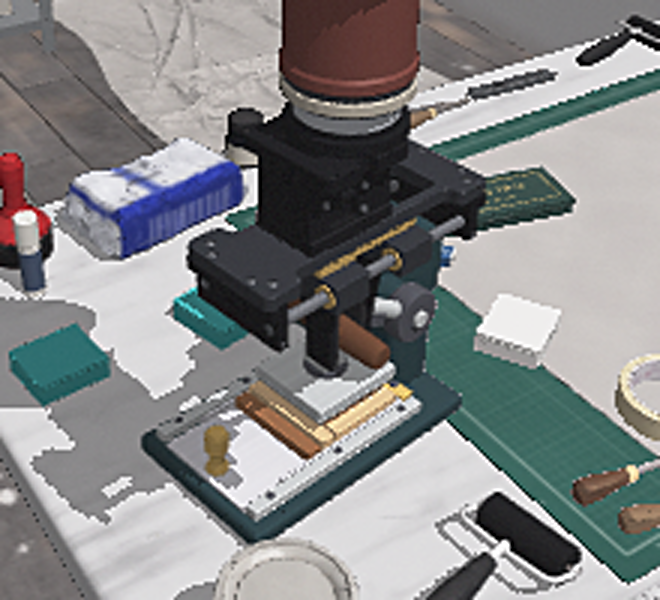

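The platen at (325,380) is down on the block and the fingers hold the grip at (340,340). The knob at (215,450) shows the tray still home. The lever stands at 1.26 rad with about 14.6 N of pull, roughly 80–100 N on the block. I'm handing it in.

```bash
python3 -c "
from rig import finish_job
print(finish_job())"
```

```text
the job is handed in; nothing more can be done
None
```

I handed the job in with the tray home against the stop, the catch flipped up to about 1.3 rad, and the gripper still holding the lever at 1.26 rad, an estimated 80–100 N on the block; no verdict came back.

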